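# Change over the child-safe knobs of a two-ring hob

## Robot

A 6-joint arm with a two-finger parallel gripper is mounted at the origin on a cart in front of the work surface, level with it; the furniture and walls round the work are solid. World frame = base frame: x ahead of the robot, y to its left, z up, the work surface at z = 0. Lengths are in m, angles in rad, forces in N, time in s.
With the tool pointing down it reaches from about 0.375 to 0.9 m from the base axis. Payload 3.1 kg.
Tool frame: the origin (TCP) lies midway between the tips of the shut fingers; the grasp point (between the pads) lies 19 mm behind it (env.hold_point_z is the distance from the TCP to the grasp point, in m); z points along the fingers, x is the direction in which the jaws open and shut, and the axes are right-handed (so a half turn about z gives the same grasp; the last joint's range is limited). The gripper opens to 85 mm and grips with 20 to 120 N. Pads are 22 mm wide; open, the fingers measure 114 mm over their backs; the gripper's body (76 mm by 85 mm) begins 54 mm behind the grasp point. The pads swing forward as they close: fully open they stand 13 mm farther back than shut.
Start: joints at [-1.488, 0.527, 1.433, -0, 1.181, -0.178], TCP at [0.162, -0.604, 0.231] pointing down, gripper open.
Joint ranges: [-3.08, 3.08], [-0.75, 2.2], [0.22, 2.44], [-1.43, 4.57], [0, 2.65], [-2.85, 2.85]. Speed limits (rad/s): [2.79, 2.79, 3.14, 3.14, 3.14, 3.14].

## Interface

Orientations are given as a unit quaternion [x, y, z, w].
In Python, from rig import sense, optics, ticket, nets, env gives the robot as it stands.
- The arm moves only by the tool move_arm, never from a script. Its argument "commands" is a list of rows, each an object of numbers: "dx", "dy", "dz": the shift along the world's x, y, z in units of 40 mm (1.0 is 40 mm); "ax", "ay", "az": the turn, a rotation vector about the world's x, y, z in units of 5 degrees (1.0 is 5 degrees). In form: [{"dx": .., "dy": .., "dz": .., "ax": .., "ay": .., "az": ..}, ...]. A call has 1 to 5 rows; each row is the pose to reach, as a shift and turn from the pose commanded when the call began; what a row does not reach only later rows make up. A row lasts 1/12 s, in which the tool goes at most 41.7 mm and 7.16 degrees, less where a joint would pass 70% of its speed; a pose out of reach is approached as far as the arm can. A call with a gripper value outside its range is refused whole. "gripper" is the gripper's target within -1 to 1 (fully open at 1, half-way at 0, shut at -1), set as the call begins (left out, the last holds). The fingers move at their own pace and stop on an object; "newtons" is the grip in N (left out, the last holds). Time passes only in rows, so rows that repeat a pose let the fingers close. It gives the time, the measured TCP pose, the force and the opening at its end, in the units of the state.
- sense(): the state, without advancing time (a new reading comes with each control period).
- optics.snapshot(name): name is "scene" or "top"; returns (picture, depth): 420x560x3 uint8, red, green, blue; 420x560 float32, m along the optical axis (not along the pixel's ray), 0 where there is no reading.
- optics.camera_info(name): a dict with "fx", "fy", "cx", "cy" (pixels), "position" and "attitude" of the camera in the world. Camera axes: x right, y down, z forward; pixel columns grow to the right and rows downward; lengths in m; the calibration is good to about 2 mm. A picture is of the moment at which its call begins. camera_info takes no time and is no camera call.
- ticket.hand_in(): hands the job in, once; it reports no verdict.
Trained networks look in the newest picture that a camera, given by its name, has taken for a name from the list of things; names that differ only in an ending like _2 or _b are one class to them, and where a whole thing is asked for, a point or a joint stands for the part that bears it (a point fixed in the world has none). Each returns a list of dicts, best first, with "score" (0 to 1); they miss things now and then, are a little off and sometimes report something else, mostly with a low value. They report only what shows in the picture. A call takes as long as a camera call. They do not tell look-alikes from the thing itself.
- nets.spot_in(thing, camera): "xyz" ([x, y, z] in m, in the coordinates of the camera as it stood for that picture, good to about 4 mm: the middle of the surface that is visible of it).
- nets.cut_out(thing, camera): "pixels" (420x560 bool, what is visible of it).
The state is a dict: "time_s": time; "joint_pos": joint angles; "qd": joint speeds; "joint_efforts": joint torques, N m; "tool_pos": TCP position; "tool_rot": TCP orientation; "wrist_force": force on the tool from outside, world axes, zero at the start; "torque": the same for the moment, N m; "opening": finger opening in m.
Only numpy, scipy, OpenCV 4.12 (cv2) and the standard library are available. Lean on these libraries where they do the work, as an engineer would, in place of code of your own. Each camera call takes 0.05 s, during which the arm holds its last target.

## Task

The pot has been moved to the other ring of the hob, but the ring it left is still switched on. First turn the child-safe knob of the empty ring to off, then turn the knob of the ring under the pot on, so that its nose points at the small clip-on heat marker beside that knob; each knob must be pulled up to turn past its lock and pushed fully home again at the end. Leave the pot and everything that stands around standing where it is.

Things in the scene. Friction and masses are not known exactly. Their poses are not given: they have to be found in the camera images.
- hob: Fixed two-ring hob, a metal slab 330 mm deep (x), 420 mm wide (y), 55 mm high; origin at the centre of its underside, x away from the robot side, z up. Two knobs on the front strip of its top (local x = -108 mm, y = 100 and -100 mm); each knob's ring, a dark disc of radius 80 mm, 7 mm high, is straight behind it (local x = +65 mm, same y).
- knob_empty (a point): Knob of the empty ring (on at the start): centre of its top, on the upright turning axis. A round skirt (radius 31 mm) carries an upright bar grip 16 mm thick (y), reaching along the point's x from -29 mm (blunt end) to +25 mm, then an 8 mm thick nose to +36 mm. The skirt's top lies 33 mm below this point, the hob's top 49 mm (knob home). +x points to the nose, z up.
- lift_empty (a joint): How far the empty ring's knob is pulled up (m): 0 fully home, 0.016 fully out. Friction of about 3.5 N holds it wherever it is left; no spring. It must be out by more than 0.010 to pass the lock.
- turn_empty (a joint): Angle of that knob (rad), growing clockwise seen from above. 0 is off: nose along the hob's +x, at the long raised rib. Range -0.08 to 1.5. With the knob home it turns only within -0.08 to 0.08 (off) or 0.75 to 1.5 (on); between these a gate stops it and it cannot be pushed home. Pulled up it turns freely (friction 0.04 N m) and stays where left. On at the start.
- knob_pot (a point): knob of the ring under the pot (off at the start); same shape, point and axes as knob_empty.
- lift_pot (a joint): how far the pot's knob is pulled up (m); as lift_empty.
- turn_pot (a joint): angle of the pot's knob (rad); as turn_empty. It starts at off.
- marker: Fixed heat marker: a black clip (16 x 16 mm, 13 mm high with its fin) on the hob top beside the pot's knob, 39 to 55 mm from the knob's axis, somewhere in the on range. Its origin is on the knob's axis at the hob's top; its x axis points from there to the clip. The knob's nose (+x of knob_pot) must end up pointing the same way.
- pot: steel pot, radius 70 mm (with its handles somewhat wider), 95 mm high, standing on the ring behind the pot's knob; origin at the centre of its underside.
- salt_shaker: salt shaker, diameter 44 mm, 90 mm high, standing on the hob's front strip between the knobs; origin at the centre of its underside. Bystander.
- pepper_mill: wooden pepper mill, diameter 58 mm, 170 mm high, on the worktop in front of the hob; origin under its centre. Bystander.
- tin_beans: tin, diameter 76 mm, 58 mm high, on the worktop to the left of the hob; origin under its centre. Bystander.
- spice0: spice jar, diameter 41 mm, 105 mm high, on the worktop to the right of the hob; origin under its centre. Bystander.
- lemon: lemon, 78 mm long, on the worktop at the front left; origin under its centre. Bystander.
- garlic: garlic bulb, 53 mm, on the worktop at the front right; origin under its centre. Bystander.
Mind the look-alikes: they are no part of the job. Of the things that look like the pot, the middle-sized one is meant.

How it is judged:
By the outcome, as a careful person would: the job done as asked, in the order asked, and still so for the second after the job is handed in, with the robot touching nothing.
It also fails if it takes over 58 s, if anything falls off the work surface, if the arm or the gripper's body presses on something with over 40 N, if the wrist force passes 120 N, or if a joint passes its speed limit or range.

## Working session

There is one attempt and no reset: what is moved stays moved. The work goes in short steps, Python scripts to look and compute and a tool call to move; the robot and the scene stay as the last step left them, time stands still between calls to the robot, and variables do not carry over. Pictures are saved under pics/ and viewed, and the job is handed in when it is done.

Besides the shell and the picture viewer there is one more tool, called after ">>>" as name([rows], argument=value, ...), one row to a line, values as JSON. move_arm: Moves the arm, as the interface text tells. Its arguments: {"type":"object","properties":{"commands":{"type":"array","items":{"type":"object","properties":{"dx":{"type":"number"},"dy":{"type":"number"},"dz":{"type":"number"},"ax":{"type":"number"},"ay":{"type":"number"},"az":{"type":"number"}}}},"gripper":{"type":"number"},"newtons":{"type":"number"}},"required":["commands"]}

```bash
ls; mkdir -p pics
python3 - <<'E'
from rig import sense, optics, ticket, nets, env
import cv2,numpy as np
for n in("scene","top"):
    p,d=optics.snapshot(n); cv2.imwrite(f"pics/{n}0.png",p[:,:,::-1]); np.savez(f"{n}0.npz",p=p,d=d)
    print(n,optics.camera_info(n))
print(sense())
print([a for a in dir(env) if a[0]!='_'],env.hold_point_z)
E
```

```text
pics
scene {'fx': 457.8423635432641, 'fy': 457.8423635432641, 'cx': 267.9423193930263, 'cy': 212.65234898487014, 'position': array([0.11822287, 0.77160642, 0.80347842]), 'attitude': array([-0.24641995,  0.86521965, -0.41914978,  0.12241577])}
top {'fx': 464.76441184367457, 'fy': 464.76441184367457, 'cx': 281.8902785291894, 'cy': 211.00683978121316, 'position': array([0.47111322, 0.00913739, 1.25534522]), 'attitude': array([-0.69856138,  0.71332343, -0.04157145,  0.03812476])}
{'time_s': 0.1, 'joint_pos': array([-1.48750642e+00,  5.28347150e-01,  1.43378926e+00, -1.93741630e-07,
        1.18136451e+00, -1.78467421e-01]), 'qd': array([ 0.00054939, -0.00180591, -0.00280093,  0.00169082, -0.00100155,
       -0.0004714 ]), 'joint_efforts': array([-4.20245897e-05, -4.43306923e+01, -1.78587520e+01, -2.87513603e-04,
        3.87135398e-03, -8.33446848e-06]), 'tool_pos': array([ 0.16173054, -0.60305017,  0.23044266]), 'tool_rot': array([ 7.93340198e-01, -6.08777808e-01, -6.41880280e-04, -7.05943156e-04]), 'wrist_force': array([-0.04201866, -0.72716682, -0.16120855]), 'torque': array([ 0.04192676,  0.02604418, -0.01323704]), 'opening': 0.08529753845367503}
['PlanningError', 'hold_point_z'] 0.0187
```

View pics/scene0.png

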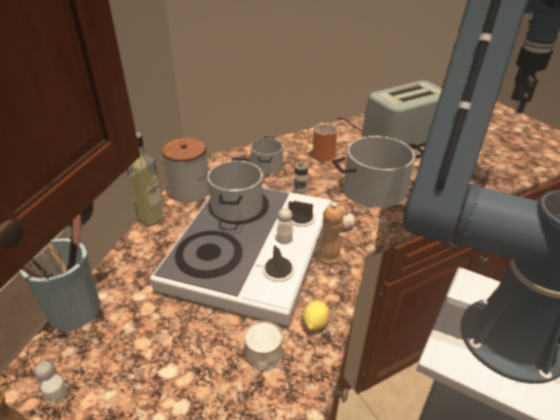

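View pics/top0.png

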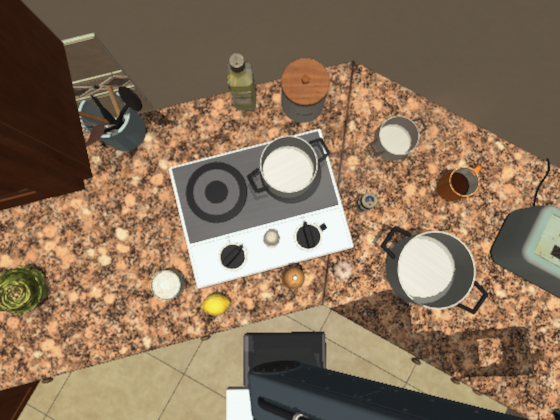

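The pictures show the hob in the middle. The empty ring is on the left, with its knob at top-view pixel (232,257). The pot's knob is at (308,236), with the black marker at about (323,227). The salt shaker is between the knobs and the mill is in front.

```bash
cat > h.py <<'E'
import numpy as np,cv2
from scipy.spatial.transform import Rotation as R
from rig import sense, optics, ticket, nets, env
def world(n,u,v,z):  # z = depth
    c=optics.camera_info(n); p=np.stack([(u-c['cx'])/c['fx']*z,(v-c['cy'])/c['fy']*z,z],-1)
    return p@R.from_quat(c['attitude']).as_matrix().T+c['position']
def proj(n,P):
    c=optics.camera_info(n); q=(np.atleast_2d(P)-c['position'])@R.from_quat(c['attitude']).as_matrix()
    return np.stack([q[:,0]/q[:,2]*c['fx']+c['cx'],q[:,1]/q[:,2]*c['fy']+c['cy']],-1)
def cloud(n,d):
    v,u=np.mgrid[:d.shape[0],:d.shape[1]]; return world(n,u.astype(float),v.astype(float),d.astype(float))
def crop(p,u0,v0,u1,v1,k,name): cv2.imwrite(name,cv2.resize(p[v0:v1,u0:u1,::-1],None,fx=k,fy=k,interpolation=cv2.INTER_CUBIC))
E
python3 - <<'E'
from h import *
f=np.load('top0.npz');p,d=f['p'],f['d'];W=cloud('top',d)
m=(W[...,2]>.045)&(W[...,2]<.068)&(d>0)
m=cv2.morphologyEx(m.astype(np.uint8),cv2.MORPH_OPEN,np.ones((5,5)))
n,l,s,c=cv2.connectedComponentsWithStats(m)
k=1+np.argmax(s[1:,4]);print(s[k])
pts=W[l==k]; print(np.median(pts[:,2]),len(pts))
hull=cv2.convexHull(pts[:,:2].astype(np.float32));r=cv2.minAreaRect(hull);print(r);print(cv2.boxPoints(r))
crop(p,185,200,365,290,4,'pics/topc.png')
crop(np.load('scene0.npz')['p'],220,180,370,290,5,'pics/scc.png')
E
```

```text
[  169   144   182   144 14805]
0.05485955588632607 14805
((0.6192854642868042, 0.06030334532260895), (0.32898616790771484, 0.4188455045223236), 13.518654823303223)
[[ 0.4103948   0.22547157]
 [ 0.50830495 -0.18176933]
 [ 0.82817614 -0.10486488]
 [ 0.730266    0.30237603]]
```

View pics/topc.png

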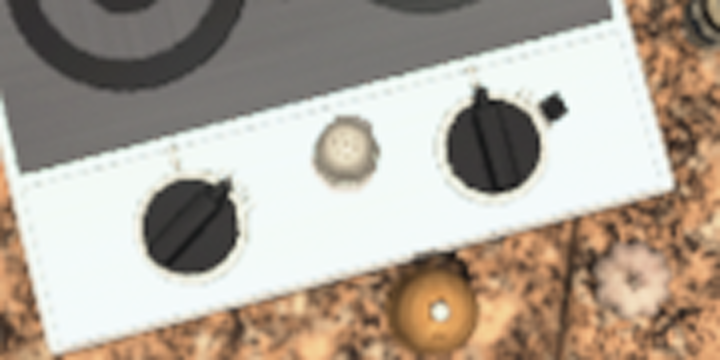

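View pics/scc.png

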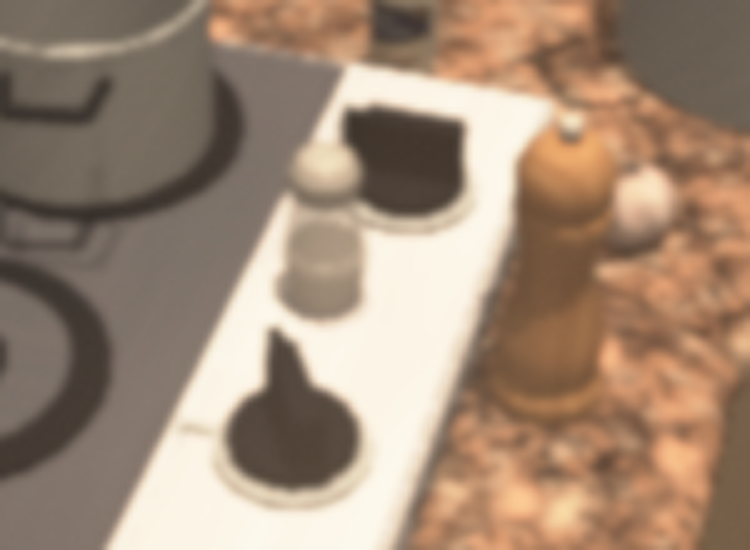

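Run:
```python
from h import *
f=np.load('top0.npz');p,d=f['p'],f['d'];W=cloud('top',d)
th=np.deg2rad(13.52);Rz=np.array([[np.cos(th),-np.sin(th)],[np.sin(th),np.cos(th)]])
H=np.array([.6193,.0603])
g=p.max(2)
for nm,y in(("empty",.1),("pot",-.1)):
    K=H+Rz@[-.108,y]; print(nm,K)
    r=W[...,:2]-K; rad=np.hypot(r[...,0],r[...,1])
    mk=(rad<.05)&(W[...,2]>.085)&(W[...,2]<.13)
    q=W[mk]; c,(w,h),a=cv2.minAreaRect(q[:,:2].astype(np.float32)); print(len(q),c-K,w,h,a,np.median(q[:,2]),q[:,2].max())
    u,s,vt=np.linalg.svd(q[:,:2]-q[:,:2].mean(0)); print('axis deg',np.rad2deg(np.arctan2(vt[0,1],vt[0,0])), 'cen off',q[:,:2].mean(0)-K)
    # dark mask at z of skirt
    sk=(rad<.036)&(W[...,2]>.064)&(W[...,2]<.08)&(g<110); print('skirt',sk.sum(), W[sk].mean(0)[:2]-K, np.median(W[sk][:,2]))
    if nm=='pot':
        mm=(rad>.037)&(rad<.06)&(g<130)&(W[...,2]<.08)
        n,l,s,c=cv2.connectedComponentsWithStats(mm.astype(np.uint8))
        for i in range(1,n):
            if s[i,4]>6:
                t=W[l==i]; rc=t.mean(0); b=rc[:2]-K
                print('blob',s[i],c[i],rc,np.hypot(*b),np.rad2deg(np.arctan2(b[1],b[0])), 'turn',th-np.arctan2(b[1],b[0]))
for t in["salt_shaker","pepper_mill","knob_empty","knob_pot","marker"]:
    c=optics.camera_info('top')
    for o in nets.spot_in(t,'top')[:3]: print(t,round(o['score'],2),R.from_quat(c['attitude']).apply(o['xyz'])+c['position'])
```

```text
empty [0.49091438 0.13228008]
169 [ 0.00297686 -0.00282779] 0.015924260020256042 0.06551273167133331 46.57944869995117 0.10244708577540362 0.10834919154757738
axis deg 135.8824008210139 cen off [ 0.00094994 -0.00180295]
skirt 271 [ 0.00140866 -0.00275687] 0.07028728583374155
pot [ 0.53767133 -0.06217759]
164 [0.00410848 0.00098369] 0.06504061073064804 0.016110293567180634 14.389237403869629 0.10222487782877587 0.10795369922973408
axis deg -165.17814991074744 cen off [0.00146867 0.00070785]
skirt 264 [ 0.00199191 -0.00025433] 0.07007280415873607
blob [320 224   7   6  30] [322.83333333 226.6       ] [ 0.56356465 -0.10262867  0.06252488] 0.04802867454997027 -57.376103048718186 turn 1.2373704250333222
salt_shaker 0.66 [0.53106575 0.03033243 0.1323138 ]
salt_shaker 0.34 [0.37048298 0.17966603 0.05324738]
salt_shaker 0.29 [ 0.43471061 -0.01877817  0.15018714]
pepper_mill 0.88 [ 0.43268886 -0.01763089  0.15136029]
pepper_mill 0.47 [0.36861354 0.18019147 0.04940952]
knob_empty 0.73 [0.49137345 0.13266916 0.07134319]
knob_pot 0.57 [ 0.54150028 -0.05573832  0.06980976]
```

>>> move_arm([
  {"dx":0.2,"dy":0.5,"dz":0.8,"az":1.2},
  {"dx":0.5,"dy":1.2,"dz":1.5,"az":2.4},
  {"dx":0.9,"dy":2.0,"dz":2.1,"az":3.6},
  {"dx":1.3,"dy":2.8,"dz":2.6,"az":4.8},
  {"dx":1.7,"dy":3.7,"dz":3.0,"az":6.0},
], gripper=0.0, newtons=60)

```text
invalid input
```

>>> move_arm([
  {"dx":0.5,"dy":0.8,"az":1.2},
  {"dx":1.0,"dy":1.6,"az":2.4},
  {"dx":1.5,"dy":2.4,"az":3.6},
  {"dx":2.0,"dy":3.2,"az":4.8},
  {"dx":2.5,"dy":4.0,"az":6.0},
])

```text
invalid input
```

>>> move_arm([
  {"dx":0.5,"dy":0.8,"az":1.2},
  {"dx":1.0,"dy":1.6,"az":2.4},
  {"dx":1.5,"dy":2.4,"az":3.6},
  {"dx":2.0,"dy":3.2,"az":4.8},
  {"dx":2.5,"dy":4.0,"az":6.0},
])

```text
invalid input
```

>>> move_arm([
  {"dx":0.2,"dy":0.5,"dz":0.8,"ax":0,"ay":0,"az":1.2},
  {"dx":0.5,"dy":1.2,"dz":1.5,"ax":0,"ay":0,"az":2.4},
  {"dx":0.9,"dy":2.0,"dz":2.1,"ax":0,"ay":0,"az":3.6},
  {"dx":1.3,"dy":2.8,"dz":2.6,"ax":0,"ay":0,"az":4.8},
  {"dx":1.7,"dy":3.7,"dz":3.0,"ax":0,"ay":0,"az":6.0},
], gripper=0.0, newtons=60)

```text
time_s: 0.77
tool_pos: [0.2297, -0.4567, 0.3526]
tool_rot: [0.925, -0.381, 0.001, 0.001]
wrist_force: [1.2, 0.1, 0.0]
opening: 0.0426
```

>>> move_arm([
  {"dx":0.5,"dy":0.8,"dz":0,"ax":0,"ay":0,"az":1.2},
  {"dx":1.0,"dy":1.6,"dz":0,"ax":0,"ay":0,"az":2.4},
  {"dx":1.5,"dy":2.4,"dz":0,"ax":0,"ay":0,"az":3.6},
  {"dx":2.0,"dy":3.2,"dz":0,"ax":0,"ay":0,"az":4.8},
  {"dx":2.5,"dy":4.0,"dz":0,"ax":0,"ay":0,"az":6.0},
])

```text
time_s: 1.18
tool_pos: [0.3297, -0.2953, 0.351]
tool_rot: [0.992, -0.128, 0.0, 0.0]
wrist_force: [0.8, -0.2, -0.5]
opening: 0.0425
```

>>> move_arm([
  {"dx":0.5,"dy":0.9,"dz":0,"ax":0,"ay":0,"az":1.2},
  {"dx":1.0,"dy":1.8,"dz":0,"ax":0,"ay":0,"az":2.4},
  {"dx":1.5,"dy":2.7,"dz":0,"ax":0,"ay":0,"az":3.6},
  {"dx":2.0,"dy":3.6,"dz":0,"ax":0,"ay":0,"az":4.8},
  {"dx":2.5,"dy":4.5,"dz":0,"ax":0,"ay":0,"az":6.0},
])

```text
time_s: 1.6
tool_pos: [0.4297, -0.115, 0.351]
tool_rot: [0.991, 0.133, 0.0, 0.0]
wrist_force: [1.1, -0.3, -0.4]
opening: 0.0427
```

>>> move_arm([
  {"dx":0.3,"dy":0.9,"dz":0,"ax":0,"ay":0,"az":1.2},
  {"dx":0.6,"dy":1.8,"dz":0,"ax":0,"ay":0,"az":2.4},
  {"dx":0.9,"dy":2.7,"dz":0,"ax":0,"ay":0,"az":3.6},
  {"dx":1.2,"dy":3.6,"dz":0,"ax":0,"ay":0,"az":4.8},
  {"dx":1.5,"dy":4.5,"dz":0,"ax":0,"ay":0,"az":6.0},
])

```text
time_s: 2.02
tool_pos: [0.4893, 0.065, 0.3509]
tool_rot: [0.923, 0.385, 0.0, 0.0]
wrist_force: [0.2, -0.5, 0.7]
opening: 0.0428
```

>>> move_arm([
  {"dx":0,"dy":0.9,"dz":0,"ax":0,"ay":0,"az":0.1},
  {"dx":0.04,"dy":1.68,"dz":-0.2,"ax":0,"ay":0,"az":0.1},
  {"dx":0.04,"dy":1.68,"dz":-1.1,"ax":0,"ay":0,"az":0.1},
  {"dx":0.04,"dy":1.68,"dz":-2.1,"ax":0,"ay":0,"az":0.1},
  {"dx":0.04,"dy":1.68,"dz":-3.1,"ax":0,"ay":0,"az":0.1},
])

```text
time_s: 2.43
tool_pos: [0.4913, 0.1313, 0.2264]
tool_rot: [0.922, 0.388, 0.002, 0.001]
wrist_force: [-0.0, -0.2, -1.3]
opening: 0.0429
```

>>> move_arm([
  {"dx":0,"dy":0,"dz":-0.9,"ax":0,"ay":0,"az":0},
  {"dx":0,"dy":0,"dz":-1.7,"ax":0,"ay":0,"az":0},
  {"dx":0,"dy":0,"dz":-2.1,"ax":0,"ay":0,"az":0},
  {"dx":0,"dy":0,"dz":-2.1,"ax":0,"ay":0,"az":0},
])

```text
time_s: 2.77
tool_pos: [0.4879, 0.13, 0.1392]
tool_rot: [0.922, 0.387, -0.004, -0.001]
wrist_force: [-0.6, 0.7, 0.5]
opening: 0.0427
```

Run:
```python
from h import *
s=sense();print(s['tool_pos'],np.rad2deg(np.arctan2(*R.from_quat(s['tool_rot']).as_matrix()[[1,0],0])),s['joint_pos'])
p,d=optics.snapshot('scene'); crop(p,200,140,360,280,5,'pics/s1.png')
p,d=optics.snapshot('top'); crop(p,185,180,365,290,4,'pics/t1.png')
```

```text
[0.48793109 0.13002559 0.13917513] 45.49627526159729 [ 3.88194084e-02  5.11024272e-01  1.81328668e+00 -4.03744927e-05
  8.25904649e-01 -7.55194347e-01]
```

View pics/s1.png

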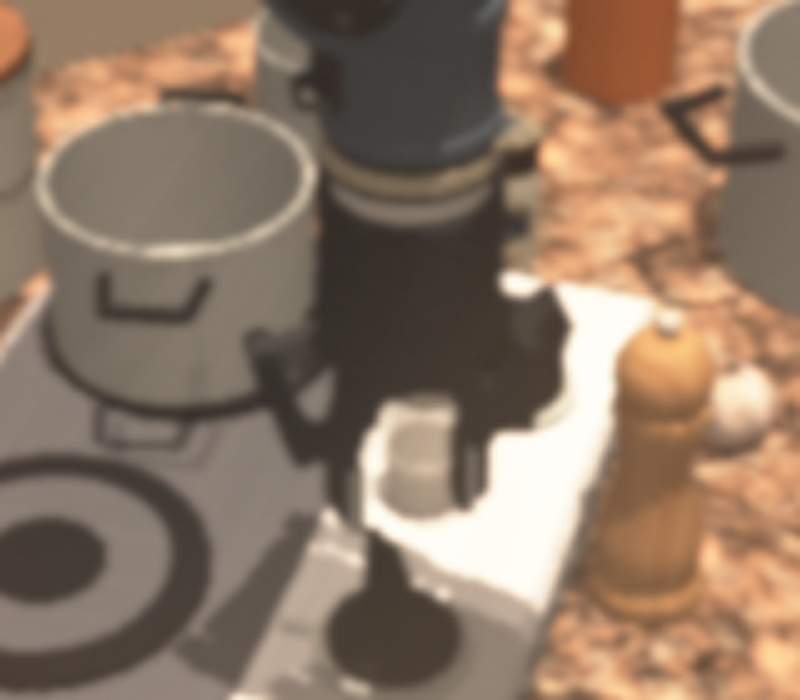

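The picture shows the open jaws straddling the empty ring's knob from above, with shaker and mill clear. Next I check that the position has settled.

>>> move_arm([
  {"dx":0,"dy":0,"dz":0,"ax":0,"ay":0,"az":0},
  {"dx":0,"dy":0,"dz":0,"ax":0,"ay":0,"az":0},
])

```text
time_s: 3.03
tool_pos: [0.4922, 0.1303, 0.1444]
tool_rot: [0.922, 0.387, 0.002, 0.001]
wrist_force: [0.2, -0.3, 0.2]
opening: 0.0427
```

```bash
cat >> h.py <<'E'
def st():
    s=sense();M=R.from_quat(s['tool_rot']).as_matrix();print(s['time_s'],s['tool_pos'].round(4),'yaw',np.rad2deg(np.arctan2(M[1,0],M[0,0])).round(2),'z',M[:,2].round(4),'F',s['wrist_force'].round(2),'T',s['torque'].round(2),'op',round(s['opening'],4));return s
E
python3 -c "
from h import *
st()"
```

```text
3.0333 [0.4922 0.1303 0.1444] yaw 45.5 z [ 4.e-03  1.e-04 -1.e+00] F [ 0.23 -0.26  0.2 ] T [0.   0.04 0.01] op 0.0427
```

View pics/t1.png

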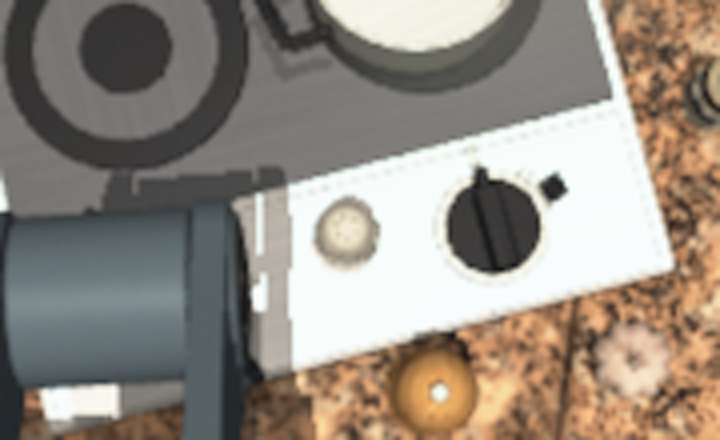

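>>> move_arm([
  {"dx":0,"dy":0.04,"dz":-0.6,"ax":0,"ay":0,"az":0.1},
  {"dx":0,"dy":0.04,"dz":-1.1,"ax":0,"ay":0,"az":0.1},
  {"dx":0,"dy":0.04,"dz":-1.5,"ax":0,"ay":0,"az":0.1},
  {"dx":0,"dy":0.04,"dz":-1.7,"ax":0,"ay":0,"az":0.1},
  {"dx":0,"dy":0.04,"dz":-1.7,"ax":0,"ay":0,"az":0.1},
])

```text
time_s: 3.45
tool_pos: [0.4906, 0.1317, 0.0744]
tool_rot: [0.921, 0.391, -0.0, -0.0]
wrist_force: [-0.6, -0.0, 0.7]
opening: 0.0427
```

>>> move_arm([
  {"dx":0,"dy":0,"dz":0,"ax":0,"ay":0,"az":0},
  {"dx":0,"dy":0,"dz":0,"ax":0,"ay":0,"az":0},
  {"dx":0,"dy":0,"dz":0,"ax":0,"ay":0,"az":0},
  {"dx":0,"dy":0,"dz":0,"ax":0,"ay":0,"az":0},
  {"dx":0,"dy":0,"dz":0,"ax":0,"ay":0,"az":0},
], gripper=-1, newtons=40)

```text
time_s: 3.87
tool_pos: [0.4926, 0.1325, 0.0761]
tool_rot: [0.921, 0.39, 0.002, 0.0]
wrist_force: [1.9, 4.4, 7.7]
opening: 0.0153
```

Run:
```python
from h import *
st()
p,d=optics.snapshot('scene'); crop(p,200,140,360,280,5,'pics/s2.png')
```

```text
3.8667 [0.4926 0.1325 0.0761] yaw 45.97 z [ 0.0047  0.0012 -1.    ] F [1.86 4.44 7.67] T [ 0.81 -0.15 -0.02] op 0.0153
```

View pics/s2.png

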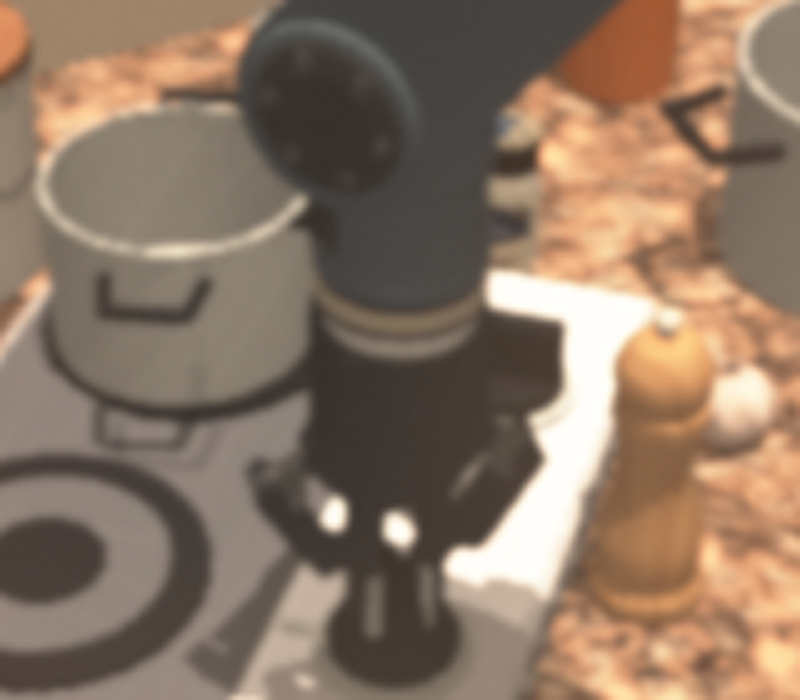

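The jaws hold the bar (opening 15 mm). Now I pull up about 14 mm.

>>> move_arm([
  {"dx":0,"dy":0,"dz":0.12,"ax":0,"ay":0,"az":0},
  {"dx":0,"dy":0,"dz":0.24,"ax":0,"ay":0,"az":0},
  {"dx":0,"dy":0,"dz":0.36,"ax":0,"ay":0,"az":0},
  {"dx":0,"dy":0,"dz":0.36,"ax":0,"ay":0,"az":0},
  {"dx":0,"dy":0,"dz":0.36,"ax":0,"ay":0,"az":0},
])

```text
time_s: 4.33
tool_pos: [0.4926, 0.1325, 0.0901]
tool_rot: [0.921, 0.39, 0.002, 0.0]
wrist_force: [2.7, 5.6, 2.5]
opening: 0.0149
```

Run:
```python
from h import *
st()
p,d=optics.snapshot('scene'); crop(p,200,140,360,280,5,'pics/s3.png')
```

```text
4.3333 [0.4926 0.1325 0.0901] yaw 45.97 z [ 0.0044  0.0012 -1.    ] F [2.66 5.6  2.51] T [ 0.8  -0.29 -0.03] op 0.0149
```

View pics/s3.png

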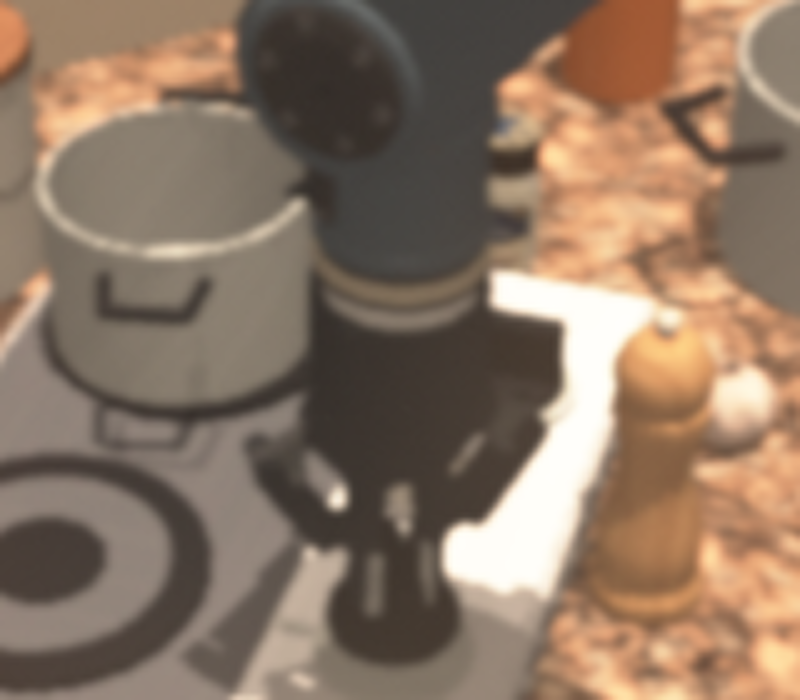

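The knob came up about 14 mm with the jaws, and the pale ring now shows beneath it. Next I turn it counterclockwise to off, +57.5°.

>>> move_arm([
  {"dx":0.01,"dy":0.02,"dz":0,"ax":0,"ay":0,"az":1.0},
  {"dx":0.01,"dy":0.02,"dz":0,"ax":0,"ay":0,"az":2.0},
  {"dx":0.01,"dy":0.02,"dz":0,"ax":0,"ay":0,"az":3.0},
  {"dx":0.01,"dy":0.02,"dz":0,"ax":0,"ay":0,"az":4.0},
  {"dx":0.01,"dy":0.02,"dz":0,"ax":0,"ay":0,"az":5.0},
])

```text
time_s: 4.8
tool_pos: [0.4926, 0.1325, 0.0899]
tool_rot: [0.813, 0.583, 0.001, 0.001]
wrist_force: [1.9, 1.9, 2.6]
opening: 0.0148
```

Run:
```python
from h import *
st()
```

```text
4.8 [0.4926 0.1325 0.0899] yaw 71.25 z [ 3.4e-03 -2.0e-04 -1.0e+00] F [1.91 1.89 2.6 ] T [ 0.18 -0.22 -0.05] op 0.0148
```

>>> move_arm([
  {"dx":0,"dy":0,"dz":0,"ax":0,"ay":0,"az":1.3},
  {"dx":0,"dy":0,"dz":0,"ax":0,"ay":0,"az":2.6},
  {"dx":0,"dy":0,"dz":0,"ax":0,"ay":0,"az":3.9},
  {"dx":0,"dy":0,"dz":0,"ax":0,"ay":0,"az":5.2},
  {"dx":0,"dy":0,"dz":0,"ax":0,"ay":0,"az":6.5},
])

```text
time_s: 5.22
tool_pos: [0.4927, 0.1323, 0.0899]
tool_rot: [0.617, 0.787, 0.001, 0.002]
wrist_force: [1.8, 0.2, 2.3]
opening: 0.0153
```

>>> move_arm([
  {"dx":0,"dy":0,"dz":0,"ax":0,"ay":0,"az":0},
  {"dx":0,"dy":0,"dz":0,"ax":0,"ay":0,"az":0},
])

```text
time_s: 5.38
tool_pos: [0.4927, 0.1323, 0.0898]
tool_rot: [0.62, 0.785, 0.001, 0.002]
wrist_force: [3.0, 1.1, 2.0]
opening: 0.0153
```

Run:
```python
from h import *
st()
```

```text
5.3833 [0.4927 0.1323 0.0898] yaw 103.37 z [ 3.6e-03 -4.0e-04 -1.0e+00] F [3.02 1.12 1.96] T [-0.03 -0.49  0.04] op 0.0153
```

>>> move_arm([
  {"dx":0,"dy":0,"dz":-0.12,"ax":0,"ay":0,"az":0},
  {"dx":0,"dy":0,"dz":-0.24,"ax":0,"ay":0,"az":0},
  {"dx":0,"dy":0,"dz":-0.36,"ax":0,"ay":0,"az":0},
  {"dx":0,"dy":0,"dz":-0.4,"ax":0,"ay":0,"az":0},
  {"dx":0,"dy":0,"dz":-0.4,"ax":0,"ay":0,"az":0},
])

```text
time_s: 5.8
tool_pos: [0.4927, 0.1326, 0.0759]
tool_rot: [0.619, 0.785, 0.001, 0.002]
wrist_force: [-0.0, -1.2, 28.2]
opening: 0.0155
```

Run:
```python
from h import *
st()
```

```text
5.8 [0.4927 0.1326 0.0759] yaw 103.45 z [ 4.1e-03 -1.0e-04 -1.0e+00] F [-1.000e-02 -1.210e+00  2.817e+01] T [-0.1   0.17 -0.02] op 0.0155
```

It bottomed at the same height as when I gripped it, with 28 N upward. I'll release and rise.

>>> move_arm([
  {"dx":0,"dy":0,"dz":0,"ax":0,"ay":0,"az":0},
  {"dx":0,"dy":0,"dz":0,"ax":0,"ay":0,"az":0},
  {"dx":0,"dy":0,"dz":0,"ax":0,"ay":0,"az":0},
  {"dx":0,"dy":0,"dz":0,"ax":0,"ay":0,"az":0},
], gripper=0.0)

```text
time_s: 6.13
tool_pos: [0.4895, 0.1325, 0.072]
tool_rot: [0.619, 0.785, -0.001, -0.002]
wrist_force: [-0.8, 0.4, -0.3]
opening: 0.0429
```

>>> move_arm([
  {"dx":0,"dy":0,"dz":0.5,"ax":0,"ay":0,"az":0},
  {"dx":0,"dy":0,"dz":1.4,"ax":0,"ay":0,"az":0},
  {"dx":0,"dy":0,"dz":2.4,"ax":0,"ay":0,"az":0},
  {"dx":0,"dy":0,"dz":3.3,"ax":0,"ay":0,"az":0},
  {"dx":0,"dy":0,"dz":3.8,"ax":0,"ay":0,"az":0},
])

```text
time_s: 6.55
tool_pos: [0.492, 0.1327, 0.228]
tool_rot: [0.619, 0.785, 0.001, 0.001]
wrist_force: [0.2, 0.1, 0.0]
opening: 0.0428
```

Run:
```python
from h import *
st()
p,d=optics.snapshot('scene'); crop(p,200,140,360,280,5,'pics/s4.png')
```

```text
6.55 [0.492  0.1327 0.228 ] yaw 103.49 z [ 3.1e-03  2.0e-04 -1.0e+00] F [0.21 0.06 0.02] T [0.07 0.01 0.02] op 0.0428
```

View pics/s4.png

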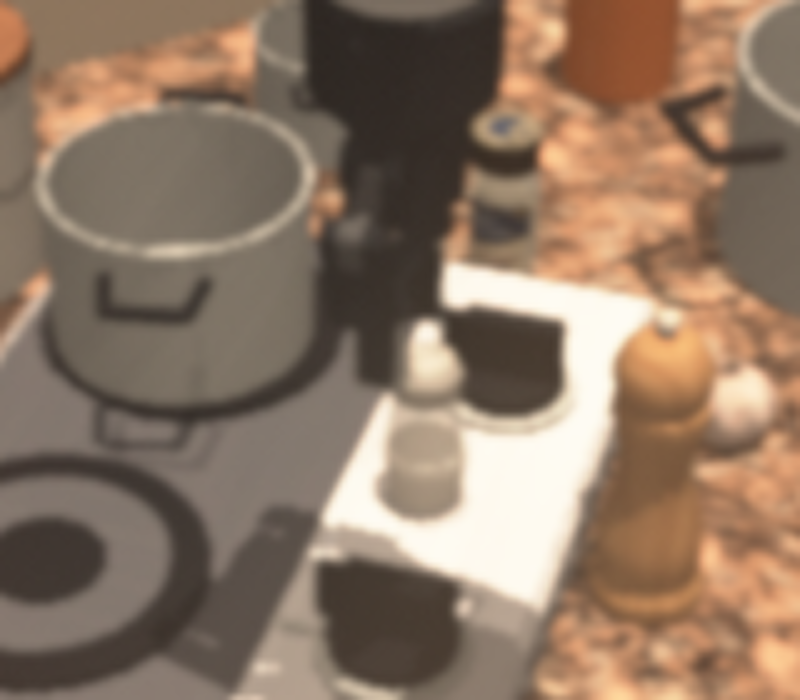

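The scene view shows the empty ring's knob with its bar along the hob's x, pointing at its rib, and the bystanders unmoved. On to the pot's knob.

>>> move_arm([
  {"dx":0.2,"dy":-0.9,"dz":0,"ax":0,"ay":0,"az":0},
  {"dx":0.45,"dy":-1.9,"dz":0,"ax":0,"ay":0,"az":0},
  {"dx":0.7,"dy":-2.9,"dz":0,"ax":0,"ay":0,"az":0},
  {"dx":0.95,"dy":-3.9,"dz":0,"ax":0,"ay":0,"az":0},
  {"dx":1.17,"dy":-4.86,"dz":0,"ax":0,"ay":0,"az":0},
])

```text
time_s: 7.02
tool_pos: [0.5374, -0.0634, 0.2239]
tool_rot: [0.619, 0.785, -0.0, -0.001]
wrist_force: [0.0, 0.4, -0.5]
opening: 0.0426
```

>>> move_arm([
  {"dx":0,"dy":0,"dz":-0.5,"ax":0,"ay":0,"az":0},
  {"dx":0,"dy":0,"dz":-1.2,"ax":0,"ay":0,"az":0},
  {"dx":0,"dy":0,"dz":-1.6,"ax":0,"ay":0,"az":0},
  {"dx":0,"dy":0,"dz":-1.6,"ax":0,"ay":0,"az":0},
  {"dx":0,"dy":0,"dz":-1.6,"ax":0,"ay":0,"az":0},
])

```text
time_s: 7.43
tool_pos: [0.5366, -0.0614, 0.1594]
tool_rot: [0.619, 0.785, -0.001, -0.002]
wrist_force: [0.3, 0.2, -0.4]
opening: 0.0427
```

Run:
```python
from h import *
st()
p,d=optics.snapshot('scene'); crop(p,200,140,360,280,5,'pics/s5.png')
p,d=optics.snapshot('top'); crop(p,185,180,365,290,4,'pics/t5.png')
W=cloud('top',d);K=np.array([.4914,.1321])
r=np.hypot(*(W[...,:2]-K).transpose(2,0,1));q=W[(r<.05)&(W[...,2]>.085)&(W[...,2]<.13)]
u,s,vt=np.linalg.svd(q[:,:2]-q[:,:2].mean(0)); print(len(q),'axis',np.rad2deg(np.arctan2(vt[0,1],vt[0,0])),np.median(q[:,2]))
```

```text
7.4333 [ 0.5366 -0.0614  0.1594] yaw 103.48 z [-0.0046  0.0016 -1.    ] F [ 0.35  0.17 -0.43] T [ 0.05 -0.04 -0.04] op 0.0427
166 axis -166.72371982298262 0.10222521428553966
```

View pics/s5.png

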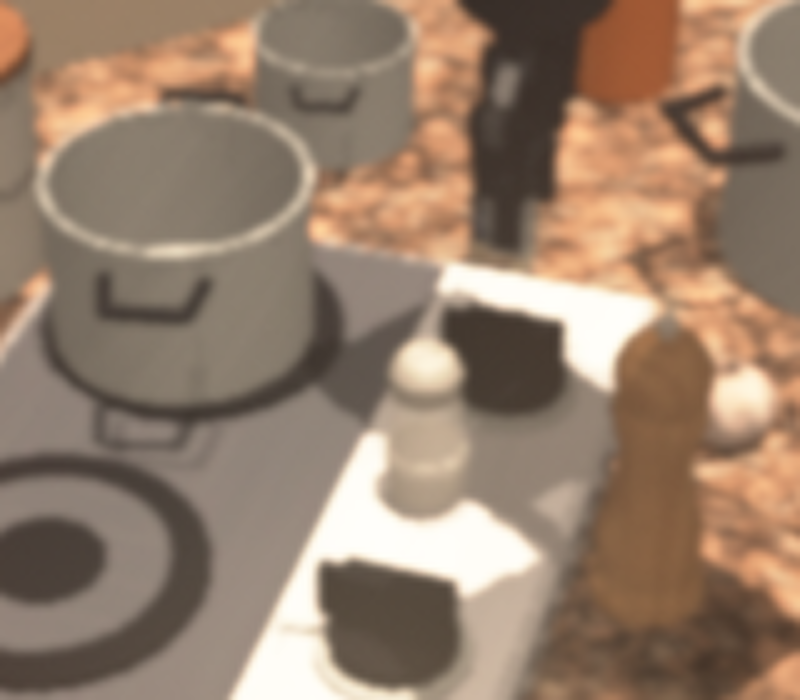

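View pics/t5.png

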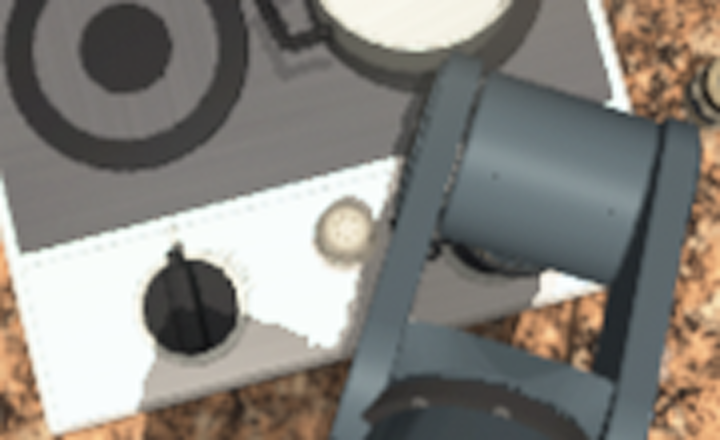

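The top view shows the empty ring's knob at off: its axis is 13.3° against the hob's 13.5°, and its height is unchanged. I'll descend on the pot's knob.

>>> move_arm([
  {"dx":0,"dy":0,"dz":-0.7,"ax":0,"ay":0,"az":0},
  {"dx":0,"dy":0,"dz":-1.3,"ax":0,"ay":0,"az":0},
  {"dx":0,"dy":0,"dz":-1.8,"ax":0,"ay":0,"az":0},
  {"dx":0,"dy":0,"dz":-2.15,"ax":0,"ay":0,"az":0},
  {"dx":0,"dy":0,"dz":-2.15,"ax":0,"ay":0,"az":0},
])

```text
time_s: 7.95
tool_pos: [0.5372, -0.0612, 0.0738]
tool_rot: [0.619, 0.785, -0.001, -0.001]
wrist_force: [-0.6, 0.5, 0.1]
opening: 0.0426
```

>>> move_arm([
  {"dx":0,"dy":0,"dz":0,"ax":0,"ay":0,"az":0},
  {"dx":0,"dy":0,"dz":0,"ax":0,"ay":0,"az":0},
  {"dx":0,"dy":0,"dz":0,"ax":0,"ay":0,"az":0},
  {"dx":0,"dy":0,"dz":0,"ax":0,"ay":0,"az":0},
  {"dx":0,"dy":0,"dz":0,"ax":0,"ay":0,"az":0},
], gripper=-1)

```text
time_s: 8.37
tool_pos: [0.5393, -0.062, 0.0767]
tool_rot: [0.619, 0.785, 0.001, 0.002]
wrist_force: [1.0, 0.7, 7.5]
opening: 0.0155
```

```bash
python3 -c "
from h import *
st()"
```

```text
8.3667 [ 0.5393 -0.062   0.0767] yaw 103.5 z [ 3.5e-03 -9.0e-04 -1.0e+00] F [1.05 0.71 7.51] T [0.23 0.   0.02] op 0.0155
```

>>> move_arm([
  {"dx":0,"dy":0,"dz":0.12,"ax":0,"ay":0,"az":0},
  {"dx":0,"dy":0,"dz":0.24,"ax":0,"ay":0,"az":0},
  {"dx":0,"dy":0,"dz":0.36,"ax":0,"ay":0,"az":0},
  {"dx":0,"dy":0,"dz":0.36,"ax":0,"ay":0,"az":0},
  {"dx":0,"dy":0,"dz":0.36,"ax":0,"ay":0,"az":0},
])

```text
time_s: 8.78
tool_pos: [0.5392, -0.062, 0.0906]
tool_rot: [0.619, 0.785, 0.001, 0.001]
wrist_force: [3.8, 0.6, 2.1]
opening: 0.0153
```

Run:
```python
from h import *
st()
f=np.load('top0.npz');p,d=f['p'],f['d']
g=p.max(2).astype(float)
print(p[220:235,314:331].max(2)); W=cloud('top',d); print((W[220:235,314:331,2]*1000).astype(int))
v,u=np.mgrid[222:232,318:329]
w=np.clip(220-g[222:232,318:329],0,None); w[:, :]*=1
c=np.array([(u*w).sum(),(v*w).sum()])/w.sum(); print('cen',c)
for z in(.055,.0625,.068):
    # intersect ray with plane z
    a=world('top',np.array(c[0]),np.array(c[1]),np.array(1.0)); C=optics.camera_info('top')['position']
    X=C+(a-C)*(z-C[2])/(a[2]-C[2])
    for K in((.5377,-.0622),(.5387,-.062)):
        b=X[:2]-K; print(z,K,X.round(4),np.hypot(*b).round(4),np.rad2deg(np.arctan2(b[1],b[0])).round(2))
# pot-knob skirt circle in image
```

```text
8.7833 [ 0.5392 -0.062   0.0906] yaw 103.49 z [ 2.9e-03 -7.0e-04 -1.0e+00] F [3.82 0.64 2.13] T [ 0.2  -0.61  0.07] op 0.0153
[[250 250 250 250 250 250 250 250 250 250 250 250 250 250 250 250 250]
 [250 245 247 250 250 250 250 250 250 250 250 250 250 250 250 250 250]
 [242 232 245 242 246 250 250 250 250 236 233 247 250 250 250 250 250]
 [203 230 245 228 241 250 250 240 221 153 161 239 250 250 250 250 250]
 [221 231 227 232 246 244 232 174  88  56 102 199 244 250 250 250 250]
 [234 236 213 221 242 213 137  86  50  41  43  94 231 250 250 250 250]
 [172 221 228 224 227 174  79  51  43  43  44  46 192 245 250 250 250]
 [ 64 129 193 230 229 193 113  38  43  41  43  49 105 232 250 250 250]
 [ 58  57  92 179 229 219 146  66  36  42  53  93 180 242 250 250 250]
 [ 56  57  56  90 218 234 202 122  51  54  95 193 244 250 250 250 250]
 [ 58  57  57  56 174 235 228 178 130 180 220 244 250 250 250 250 250]
 [ 56  56  57  57  95 220 237 214 191 236 249 250 250 250 250 250 250]
 [ 57  57  57  57  57 176 235 230 233 246 249 250 250 250 250 250 250]
 [ 57  57  56  58  59 104 221 239 246 250 250 250 2
[... 1157 characters left out ...]
 52   53   56]
 [  70   69   70   67   75   61   59   54   55   54   53   55   59   58
    56   55   56]
 [  68   73   69   65   73   68   61   51   52   58   53   55   50   52
    53   52   53]
 [  69   67   75   68   68   72   61   58   50 1255   52   57   55   52
    53   53   53]]
cen [322.57107232 226.75810474]
0.055 (0.5377, -0.0622) [ 0.5638 -0.1026  0.055 ] 0.0481 -57.21
0.055 (0.5387, -0.062) [ 0.5638 -0.1026  0.055 ] 0.0477 -58.35
0.0625 (0.5377, -0.0622) [ 0.5632 -0.1019  0.0625] 0.0472 -57.34
0.0625 (0.5387, -0.062) [ 0.5632 -0.1019  0.0625] 0.0468 -58.51
0.068 (0.5377, -0.0622) [ 0.5627 -0.1014  0.068 ] 0.0465 -57.44
0.068 (0.5387, -0.062) [ 0.5627 -0.1014  0.068 ] 0.0462 -58.62
```

The marker comes out at -57.8° ± 0.6° in world yaw, so turn ≈ 1.245 rad, at radius 47 mm as specified. I'll turn clockwise by 71.3°.

>>> move_arm([
  {"dx":0,"dy":0,"dz":0,"ax":0,"ay":0,"az":-1.0},
  {"dx":0,"dy":0,"dz":0,"ax":0,"ay":0,"az":-2.0},
  {"dx":0,"dy":0,"dz":0,"ax":0,"ay":0,"az":-3.0},
  {"dx":0,"dy":0,"dz":0,"ax":0,"ay":0,"az":-4.0},
  {"dx":0,"dy":0,"dz":0,"ax":0,"ay":0,"az":-5.0},
])

```text
time_s: 9.2
tool_pos: [0.5392, -0.0617, 0.0903]
tool_rot: [0.776, 0.631, 0.001, 0.001]
wrist_force: [4.2, 1.9, 2.3]
opening: 0.0155
```

>>> move_arm([
  {"dx":0,"dy":0,"dz":0,"ax":0,"ay":0,"az":-1.0},
  {"dx":0,"dy":0,"dz":0,"ax":0,"ay":0,"az":-2.0},
  {"dx":0,"dy":0,"dz":0,"ax":0,"ay":0,"az":-3.0},
  {"dx":0,"dy":0,"dz":0,"ax":0,"ay":0,"az":-4.0},
  {"dx":0,"dy":0,"dz":0,"ax":0,"ay":0,"az":-5.0},
])

```text
time_s: 9.62
tool_pos: [0.5393, -0.0613, 0.0903]
tool_rot: [0.894, 0.448, 0.002, 0.0]
wrist_force: [4.9, 3.7, 2.9]
opening: 0.0153
```

>>> move_arm([
  {"dx":0,"dy":0,"dz":0,"ax":0,"ay":0,"az":-1.0},
  {"dx":0,"dy":0,"dz":0,"ax":0,"ay":0,"az":-2.0},
  {"dx":0,"dy":0,"dz":0,"ax":0,"ay":0,"az":-3.0},
  {"dx":0,"dy":0,"dz":0,"ax":0,"ay":0,"az":-4.26},
  {"dx":0,"dy":0,"dz":0,"ax":0,"ay":0,"az":-4.26},
])

```text
time_s: 10.03
tool_pos: [0.5396, -0.0611, 0.0903]
tool_rot: [0.961, 0.275, 0.002, 0.0]
wrist_force: [4.1, 5.1, 1.3]
opening: 0.0154
```

```bash
python3 -c "
from h import *
st()"
```

```text
10.0333 [ 0.5396 -0.0611  0.0903] yaw 31.93 z [ 3.7e-03  8.0e-04 -1.0e+00] F [4.11 5.09 1.35] T [ 0.78 -0.91 -0.02] op 0.0154
```

>>> move_arm([
  {"dx":0,"dy":0,"dz":-0.12,"ax":0,"ay":0,"az":0},
  {"dx":0,"dy":0,"dz":-0.24,"ax":0,"ay":0,"az":0},
  {"dx":0,"dy":0,"dz":-0.36,"ax":0,"ay":0,"az":0},
  {"dx":0,"dy":0,"dz":-0.4,"ax":0,"ay":0,"az":0},
  {"dx":0,"dy":0,"dz":-0.4,"ax":0,"ay":0,"az":0},
])

```text
time_s: 10.45
tool_pos: [0.5397, -0.0611, 0.0766]
tool_rot: [0.961, 0.277, 0.002, 0.0]
wrist_force: [0.4, 5.8, 19.4]
opening: 0.0149
```

```bash
python3 -c "
from h import *
st()"
```

```text
10.45 [ 0.5397 -0.0611  0.0766] yaw 32.14 z [ 4.3e-03  4.0e-04 -1.0e+00] F [ 0.43  5.79 19.43] T [ 0.94 -0.16 -0.02] op 0.0149
```

Home: the height matches the grasp height (0.0766 against 0.0767), with a firm stop. I'll release, rise and back away so the top camera sees both knobs.

>>> move_arm([
  {"dx":0,"dy":0,"dz":0,"ax":0,"ay":0,"az":0},
  {"dx":0,"dy":0,"dz":0,"ax":0,"ay":0,"az":0},
  {"dx":0,"dy":0,"dz":0,"ax":0,"ay":0,"az":0},
  {"dx":0,"dy":0,"dz":0,"ax":0,"ay":0,"az":0},
], gripper=0.0)

```text
time_s: 10.78
tool_pos: [0.5368, -0.0617, 0.073]
tool_rot: [0.961, 0.277, -0.001, -0.001]
wrist_force: [-0.6, 0.0, -0.2]
opening: 0.0424
```

>>> move_arm([
  {"dx":0,"dy":0,"dz":0.6,"ax":0,"ay":0,"az":0},
  {"dx":0,"dy":0,"dz":1.6,"ax":0,"ay":0,"az":0},
  {"dx":0,"dy":0,"dz":2.6,"ax":0,"ay":0,"az":0},
  {"dx":0,"dy":0,"dz":3.6,"ax":0,"ay":0,"az":0},
  {"dx":0,"dy":0,"dz":4.6,"ax":0,"ay":0,"az":0},
])

```text
time_s: 11.2
tool_pos: [0.5368, -0.0617, 0.2585]
tool_rot: [0.961, 0.277, -0.001, -0.001]
wrist_force: [2.3, -0.2, 0.0]
opening: 0.0426
```

>>> move_arm([
  {"dx":-0.4,"dy":-0.8,"dz":0.4,"ax":0,"ay":0,"az":0},
  {"dx":-0.8,"dy":-1.6,"dz":0.8,"ax":0,"ay":0,"az":0},
  {"dx":-1.2,"dy":-2.4,"dz":1.2,"ax":0,"ay":0,"az":0},
  {"dx":-1.6,"dy":-3.2,"dz":1.6,"ax":0,"ay":0,"az":0},
  {"dx":-2.0,"dy":-4.2,"dz":2.0,"ax":0,"ay":0,"az":0},
])

```text
time_s: 11.62
tool_pos: [0.4577, -0.2264, 0.3364]
tool_rot: [0.961, 0.278, -0.001, -0.001]
wrist_force: [0.7, -0.6, 1.2]
opening: 0.0431
```

>>> move_arm([
  {"dx":-0.2,"dy":-0.9,"dz":0,"ax":0,"ay":0,"az":0},
  {"dx":-0.4,"dy":-1.8,"dz":0,"ax":0,"ay":0,"az":0},
  {"dx":-0.6,"dy":-2.7,"dz":0,"ax":0,"ay":0,"az":0},
  {"dx":-0.6,"dy":-3.6,"dz":0,"ax":0,"ay":0,"az":0},
  {"dx":-0.6,"dy":-3.6,"dz":0,"ax":0,"ay":0,"az":0},
])

```text
time_s: 12.03
tool_pos: [0.4342, -0.3769, 0.335]
tool_rot: [0.962, 0.274, -0.001, 0.002]
wrist_force: [1.8, -0.1, 0.3]
opening: 0.0427
```

Run:
```python
from h import *
st()
p,d=optics.snapshot('scene'); cv2.imwrite('pics/s6.png',p[...,::-1])
p,d=optics.snapshot('top'); crop(p,185,180,365,290,4,'pics/t6.png')
W=cloud('top',d);g=p.max(2)
for K in((.4914,.1321),(.5381,-.062)):
    r=np.hypot(*(W[...,:2]-np.array(K)).transpose(2,0,1));q=W[(r<.05)&(W[...,2]>.085)&(W[...,2]<.13)]
    c,wh,a=cv2.minAreaRect(q[:,:2].astype(np.float32))
    u,s,vt=np.linalg.svd(q[:,:2]-q[:,:2].mean(0)); print(len(q),'axis',np.rad2deg(np.arctan2(vt[0,1],vt[0,0])),a,wh,np.array(c)-K,np.median(q[:,2]))
```

```text
12.0333 [ 0.4342 -0.3769  0.335 ] yaw 31.86 z [-8.0e-04 -3.5e-03 -1.0e+00] F [ 1.79 -0.09  0.35] T [-0.04 -0.04 -0.  ] op 0.0427
166 axis -166.81934959556014 12.881878852844238 (0.06421901285648346, 0.015949847176671028) [0.0028328  0.00047425] 0.1021948214544749
151 axis 122.34430798773109 32.39179992675781 (0.01516784355044365, 0.06403402239084244) [ 0.00189305 -0.00264498] 0.10307857711498891
```

View pics/t6.png

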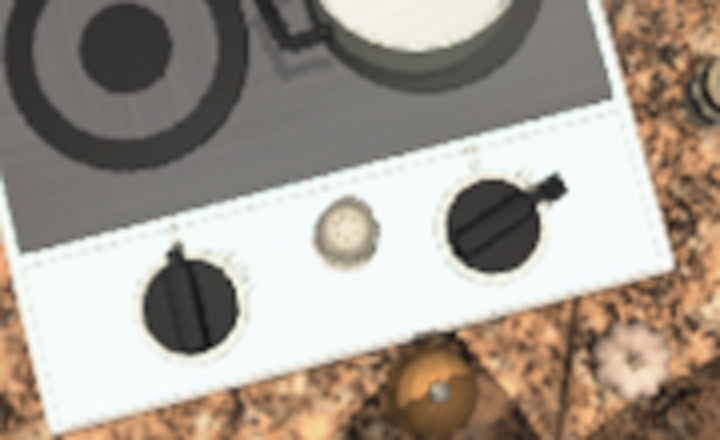

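View pics/s6.png

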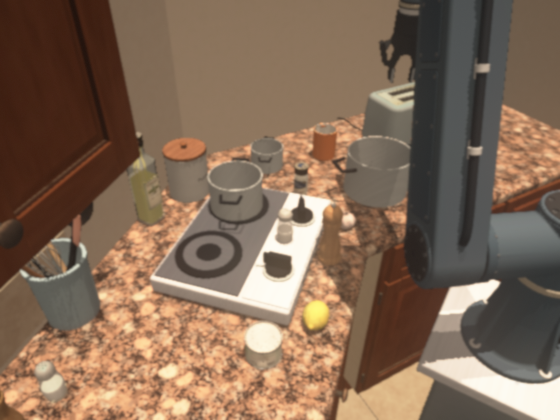

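Top view: the left knob points at its rib and the right nose points straight at the marker (nose -57.7°). The pot knob's top reads about 0.9 mm higher than before, so I'll check whether it is fully home.

Run:
```python
from h import *
def rep(W,g,t):
    for nm,K in(('e',(.4914,.1321)),('p',(.5381,-.062))):
        r=np.hypot(*(W[...,:2]-np.array(K)).transpose(2,0,1)); z=W[...,2]
        b=z[(r<.04)&(z>.095)&(z<.115)]; s=z[(r<.028)&(z>.06)&(z<.08)&(g<90)]
        print(t,nm,len(b),np.round([np.median(b),b.mean()],4),len(s),np.round([np.median(s),s.mean()],4))
f=np.load('top0.npz');rep(cloud('top',f['d']),f['p'].max(2),'old')
D=[]
for i in range(6):
    p,d=optics.snapshot('top');D.append(d);rep(cloud('top',d),p.max(2),i)
print(sense()['time_s'])
```

```text
old e 159 [0.1027 0.1025] 237 [0.0704 0.0702]
old p 157 [0.1023 0.1022] 230 [0.0702 0.0704]
0 e 155 [0.1024 0.1023] 232 [0.07   0.0702]
0 p 148 [0.1025 0.1026] 238 [0.0701 0.0703]
1 e 154 [0.1024 0.1025] 230 [0.0701 0.0702]
1 p 148 [0.1028 0.1027] 238 [0.0702 0.0702]
2 e 159 [0.1026 0.1023] 229 [0.0704 0.0704]
2 p 149 [0.1025 0.1026] 238 [0.0701 0.0701]
3 e 155 [0.1023 0.1025] 230 [0.0702 0.0701]
3 p 150 [0.1027 0.1028] 239 [0.0703 0.0703]
4 e 157 [0.1025 0.1024] 233 [0.0703 0.0704]
4 p 149 [0.1026 0.1026] 236 [0.0703 0.0703]
5 e 154 [0.1023 0.1024] 231 [0.0706 0.0705]
5 p 147 [0.1028 0.1027] 239 [0.0702 0.0701]
12.4333
```

The skirt heights match the starting ones (0.0702 m), so both knobs are home. Handing in.

```bash
python3 -c "
from rig import ticket
print(ticket.hand_in())"
```

```text
the job is handed in; nothing more can be done
None
```

I turned the empty ring's knob to off first. Then I turned the pot's knob clockwise by about 71° so its nose points at the heat marker. Each knob was pulled up about 14 mm to turn and pushed home again, and the job was handed in with the clock at about 12.4 s.

- **Empty ring's knob:** its axis is at 13.2° against the hob's 13.5°, so it is well within the off range.
- **Pot's knob:** its nose is at -57.7°. The marker measured between -57.2° and -58.6°, depending on which knob centre I assumed.
- **Both knobs home:** one reading of the pot knob's top came out about 0.9 mm higher than at the start. Six repeat pictures did not support a raised knob: both skirts average about 70.2 mm, the same as before. The pot knob's top still reads about 0.4 mm higher, within the camera's 2 mm calibration.
- **Surroundings:** I compared the pot, salt shaker, mill and other items by eye in the pictures, and they look unmoved. The highest wrist force I saw was 28 N, while pushing the first knob home.

The arm was clear of everything at hand-in.

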